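# Wedge a sharpening stone tight in its bench holder

## Task

Lock the sharpening stone in its wooden holder: lay the loose wooden wedge, thin end first, in the gap between the end of the stone and the slanted block and let go of it. Then tap or press it on its wide end, gently, until it will go no further and the stone is held tight between wedge and heel bar; the stone is brittle, so do not ram the wedge. Leave the mug, the tin and the spice jar alone.

Things in the scene. Friction and masses are not known exactly. Their poses are not given: they have to be found in the camera images.
- holder: Wooden sharpening-stone holder, fixed; top face 18 mm up: board x -36..+36, y -172..+50 mm, plus a tongue x -76..-36, y -12..+38 mm under the wedge. Origin on the worktop under the nominal wedge end of the stone. x: the way the wedge is driven (to the left, seen from the robot); -y: along the stone, away from the robot. Low lips beside the stone leave it 2 mm play.
- block_face (a point): Foot of the slanted block's face (holder x = 0, y = +20.4 mm, on the board). The block is fixed at the holder's +y end, x = -25..+25 mm, 22 mm high above the board; its face to the stone runs along y = 20.4 mm - x/8, so the gap to the stone's end narrows 1 in 8 towards +x.
- slot_mouth (a point): Middle of the gap's wide mouth, on the board (holder x = -25, y = +11 mm). The mouth is 20 to 25 mm wide, as the stone lies and the heel bar is set.
- stone: Grey sharpening stone 50 x 140 x 24 mm (x, y, z), about 0.5 kg, loose on the board, axes as the holder. Origin: centre of its underside, 70 mm from each end. It starts 0.5 to 3.5 mm short of the heel bar (fixed wooden cross bar at its far, -y, end, set a little differently each time); the wedge pushes it there. That first resistance of a few N is not yet the end.
- wedge: Loose pale wooden wedge, 0.12 kg, 110 mm long, 32 high, 14 thick at the thin end (+x), 27.8 at the wide end (-x), lying right way up on the worktop right of the holder. Origin: on its underside, half way along. Straight face y = -10.4 mm goes against the stone; tapered face y = +10.5 mm - x/8 against the slanted block.
- wedge_tip (a point): Middle of the thin end at the underside (wedge x = +55, y = -3.4 mm). 1 mm of gap is 8 mm of travel, so where the wedge tightens cannot be told beforehand: somewhere from 25 to 65 mm along the holder's x axis.
- wedge_butt (a point): Middle of the wide end face (wedge x = -55, y = +3.5 mm, 16 mm above the underside); push here along the wedge's +x. A tightening wedge resists more and more; pushed steadily with some 12 to 18 N until it stands still it is tight, and it then holds by friction.
- mug: Green and white mug, 78 x 116 x 101 mm, bystander; origin under it.
- tin: Low tin, 75 mm across, 58 mm high, bystander beyond the wedge; origin under it.
- jar: Spice jar with a green cap, 46 mm across, 106 mm high, bystander; origin under it.

How it is judged:
By the outcome, as a careful person would: the job done as asked, in the order asked, and still so for the second after the job is handed in, with the robot touching nothing.
It also fails if it takes over 54 s, if anything falls off the work surface, if the arm or the gripper's body presses on something with over 40 N, if the wrist force passes 120 N, or if a joint passes its speed limit or range.

## Robot

A 6-joint arm with a two-finger parallel gripper is mounted at the origin on a cart in front of the work surface, level with it; the furniture and walls round the work are solid. World frame = base frame: x ahead of the robot, y to its left, z up, the work surface at z = 0. Lengths are in m, angles in rad, forces in N, time in s.
With the tool pointing down it reaches from about 0.25 to 0.725 m from the base axis. Payload 4 kg.
Tool frame: the origin (TCP) lies midway between the tips of the shut fingers; the grasp point (between the pads) lies 19 mm behind it; z points along the fingers, y is the direction in which the jaws open and shut (so a half turn about z gives the same grasp; the last joint's range is limited). The gripper opens to 85 mm and grips with 20 to 120 N. Pads are 22 mm wide; open, the fingers measure 114 mm over their backs; the gripper's body (76 mm by 85 mm) begins 54 mm behind the grasp point. The pads swing forward as they close: fully open they stand 13 mm farther back than shut.
Start: joints at [-1.292, 0.241, 0.005, 1.335, 0, 1.571], TCP at [0.138, -0.481, 0.231] pointing down, gripper open.
Joint ranges: [-2.72, 2.72], [-1.05, 1.87], [-1.09, 1.28], [-1.99, 2.15], [-1.42, 1.44], [-3.14, 3.14]. Speed limits (rad/s): [2.79, 2.79, 3.14, 3.14, 3.14, 3.14].

## Interface

Orientations are given as a unit quaternion [x, y, z, w].
In Python, from workcell import get_obs, camera, camera_model, job_done, masks_of gives the robot as it stands.
- The arm moves only by the tool jog_arm, never from a script. Its argument "deltas" is a list that holds one entry, the list of rows, each a list of 7 numbers: the shift along the tool's x, y, z in mm, then the turn, a rotation vector about the tool's x, y, z in degrees, then the finger opening in mm, from 0 to 85.4. A call has 1 to 5 rows; each row shifts and turns the pose as measured when the row begins, along the tool's axes as they then stand; what a row does not reach is not made up. A row lasts 1/10 s, in which the tool goes at most 50 mm and 8.59 degrees, less where a joint would pass 70% of its speed; a pose out of reach is approached as far as the arm can. A call with a gripper value outside its range is refused whole. The fingers move at their own pace and stop on an object; the grip force is fixed at half the most. Time passes only in rows, so rows that do not move let the fingers close. It gives the time, the measured TCP pose, the force and the opening at its end, in the units of the state.
- get_obs(): the state, without advancing time (a new reading comes with each control period).
- camera(name): name is "scene" or "top" or "wrist"; returns the picture (480x640x3 uint8, red, green, blue); there is no depth.
- camera_model(name): a dict with "fovy" (degrees; the focal length in pixels is half the picture's height over the tangent of half this angle, whatever the lens; pixels are square), "cx", "cy" (the principal point, pixels), "pose" (4x4, takes a point from camera to world coordinates); the wrist camera has in their place "T_tool_cam" (4x4, takes a point from camera to tool coordinates, whose origin is the TCP and whose axes are the flange's). Camera axes: x right, y down, z forward; pixel columns grow to the right and rows downward; lengths in m; the calibration is good to about 2 mm. A picture is of the moment at which its call begins: read the wrist's pose just before it. camera_model takes no time and is no camera call.
- job_done(): hands the job in, once; it reports no verdict.
Trained networks look in the newest picture that a camera, given by its name, has taken for a name from the list of things; names that differ only in an ending like _2 or _b are one class to them, and where a whole thing is asked for, a point or a joint stands for the part that bears it (a point fixed in the world has none). Each returns a list of dicts, best first, with "conf" (0 to 1); they miss things now and then, are a little off and sometimes report something else, mostly with a low value. They report only what shows in the picture. A call takes as long as a camera call.
- masks_of(target, camera): "pixels" (480x640 bool, what is visible of it) and "at" ([column, row] in pixels, amid what is visible of it).
The state is a dict: "clock": time; "joint_pos": joint angles; "joint_vel": joint speeds; "tau": joint torques, N m; "eef_pos": TCP position; "tool_rot": TCP orientation; "ft_force": force on the tool from outside, world axes, zero at the start; "ft_torque": the same for the moment, N m; "grip_width": finger opening in m.
Only numpy, scipy, OpenCV 4.12 (cv2) and the standard library are available. Lean on these libraries where they do the work, as an engineer would, in place of code of your own. Each camera call takes 0.05 s, during which the arm holds its last target. There are 200 camera calls.

## Working session

There is one attempt and no reset: what is moved stays moved. The work goes in short steps, Python scripts to look and compute and a tool call to move; the robot and the scene stay as the last step left them, time stands still between calls to the robot, and variables do not carry over. Pictures are saved under pics/ and viewed, about 8 in all and at most 12, crops included, and the job is handed in when it is done.

Besides the shell and the picture viewer there is one more tool, called after "Request:" as name(argument=value, ...), one argument or row to a line, values as JSON. jog_arm: Moves the arm, as the interface text tells. Its arguments: {"type":"object","properties":{"deltas":{"type":"array"}},"required":["deltas"]}

```bash
mkdir -p pics
cat > h.py <<'E'
import numpy as np,cv2
from workcell import *
from scipy.spatial.transform import Rotation as R
def model(n,o=None):
    m=camera_model(n); f=240/np.tan(np.radians(m["fovy"])/2)
    if n=="wrist":
        T=np.eye(4);T[:3,:3]=R.from_quat(o["tool_rot"]).as_matrix();T[:3,3]=o["eef_pos"];P=T@np.array(m["T_tool_cam"])
    else: P=np.array(m["pose"])
    return f,m["cx"],m["cy"],P
def ray(M,uv,z):
    f,cx,cy,P=M; uv=np.atleast_2d(uv).astype(float)
    d=np.c_[(uv[:,0]-cx)/f,(uv[:,1]-cy)/f,np.ones(len(uv))]@P[:3,:3].T
    return P[:3,3]+d*((z-P[2,3])/d[:,2])[:,None]
def proj(M,X):
    f,cx,cy,P=M; c=(np.atleast_2d(X)-P[:3,3])@P[:3,:3]
    return np.c_[f*c[:,0]/c[:,2]+cx,f*c[:,1]/c[:,2]+cy]
def save(n,fn):
    im=camera(n);cv2.imwrite("pics/"+fn,im[:,:,::-1]);return im
E
python3 - <<'E'
from h import *
o=get_obs();print(o)
a=save("scene","s0.png");b=save("top","t0.png")
cv2.imwrite("pics/st0.png",cv2.resize(np.vstack([a,b])[:,:,::-1],None,fx=.62,fy=.62,interpolation=cv2.INTER_AREA))
for n in("scene","top"):print(n,model(n))
M=model("top")
for t in("holder","stone","wedge","mug","tin","jar"):
    for d in masks_of(t,"top")[:1]:
        ys,xs=np.nonzero(d["pixels"]);r=cv2.minAreaRect(np.c_[xs,ys].astype(np.float32))
        print(t,d["conf"],d["at"],len(xs),r,ray(M,d["at"],0.03)[0].round(3))
E
```

```text
{'clock': 0.0, 'joint_pos': array([-1.29203798e+00,  2.41401588e-01,  3.66481822e-03,  1.33520612e+00,
       -2.14316040e-05,  1.57079345e+00]), 'joint_vel': array([-1.32446510e-03, -3.32373766e-04, -5.75107661e-04,  5.92395458e-04,
        6.03341020e-04, -7.40715414e-05]), 'tau': array([ 1.85787547e-03, -3.72320116e+01,  2.52407169e+01,  1.69600704e-02,
        3.17920103e-05,  3.79952880e-06]), 'eef_pos': array([ 0.13739214, -0.48006246,  0.23039599]), 'tool_rot': array([ 9.90301666e-01,  1.38929689e-01, -1.59719671e-04, -1.06138552e-03]), 'ft_force': array([ 0.60829677,  0.69139157, -0.40892229]), 'ft_torque': array([-0.0087692 , -0.00239467, -0.00180115]), 'grip_width': 0.0855926423903019}
scene (np.float64(527.9924562274915), 325.62060247981736, 244.28808089398132, array([[-0.77750419, -0.3761619 ,  0.50397366, -0.13312027],
       [-0.62841111,  0.49558391, -0.59957991,  0.76689445],
       [-0.02422212, -0.78287854, -0.62170289,  0.81057202],
       [ 0.        ,  0.        ,  0.        ,  1.        ]]))
top (np.float64(509.30704697696626), 314.65610524266384, 242.6973832594
[... 414 characters left out ...]
9 [305.1, 251.0] 1349 ((305.4849853515625, 249.18460083007812), (61.92975616455078, 22.423507690429688), 56.003543853759766) [0.482 0.066 0.03 ]
wedge 0.84 [409.4, 284.0] 612 ((405.75006103515625, 281.2500305175781), (49.497474670410156, 14.849241256713867), 45.0) [ 0.406 -0.168  0.03 ]
mug 0.46 [183.2, 232.7] 1123 ((182.25001525878906, 233.25), (38.890869140625, 33.941123962402344), 45.0) [0.525 0.343 0.03 ]
tin 0.66 [182.3, 230.9] 1033 ((181.75001525878906, 233.75003051757812), (37.47665786743164, 32.52690887451172), 45.0) [0.529 0.345 0.03 ]
jar 0.64 [211.1, 190.4] 636 ((211.42306518554688, 190.88458251953125), (34.66876220703125, 21.355958938598633), 56.3099365234375) [0.624 0.283 0.03 ]
```

View pics/t0.png

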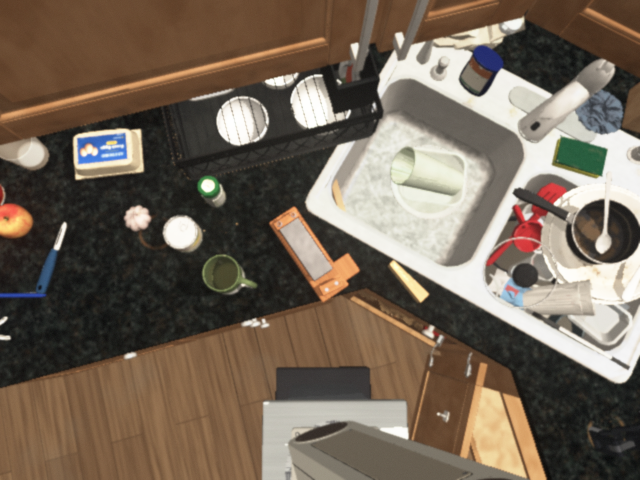

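View pics/s0.png

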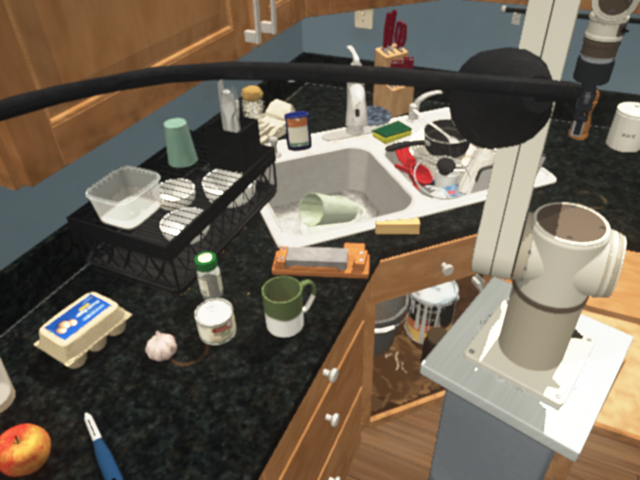

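Top view: holder at about (315,250) px, running from (282,213) to (350,285), with the tongue at (345,268). The wedge is at (408,282). The mug, tin and jar are at the left, clear of both. I'll move over the area for a close look.

Request:
jog_arm(
  deltas=[
    [[36, -29, -8, 0, 0, 0, 85], [36, -29, -8, 0, 0, 0, 85], [36, -29, -8, 0, 0, 0, 85], [36, -29, -8, 0, 0, 0, 85], [36, -29, -8, 0, 0, 0, 85]],
  ],
)

```text
clock: 0.9
eef_pos: [0.2723, -0.2905, 0.2702]
tool_rot: [0.991, 0.132, -0.0, -0.001]
ft_force: [1.6, 0.1, 0.1]
grip_width: 0.0848
```

Request:
jog_arm(
  deltas=[
    [[36, -29, -8, 0, 0, 0, 85], [36, -29, -8, 0, 0, 0, 85], [36, -29, -8, 0, 0, 0, 85], [20, -15, -8, 0, 0, 0, 85], [0, 0, 0, 0, 0, 0, 85]],
  ],
)

```text
clock: 1.4
eef_pos: [0.3745, -0.1489, 0.3058]
tool_rot: [0.991, 0.136, 0.003, 0.001]
ft_force: [0.2, -0.1, 0.4]
grip_width: 0.0848
```

Run:
```python
from h import *
o=get_obs();print(o["clock"],o["eef_pos"],o["ft_force"],o["joint_pos"].round(2))
print(np.array(camera_model("wrist")["T_tool_cam"]).round(3))
save("wrist","w0.png");M=model("wrist",o);print(M[0])
for t in("holder","stone","wedge"):
    for d in masks_of(t,"wrist")[:2]: print(t,d["conf"],d["at"],d["pixels"].sum(),ray(M,d["at"],0.03)[0].round(3))
```

```text
1.4 [ 0.37448346 -0.14894642  0.3058444 ] [ 0.24342347 -0.14543034  0.35043201] [-0.38  0.02 -0.06  1.49  0.    2.49]
[[ 0.    -0.957 -0.289  0.072]
 [ 1.     0.     0.    -0.001]
 [ 0.    -0.289  0.957 -0.143]
 [ 0.     0.     0.     1.   ]]
394.780622005994
holder 0.66 [189.8, 102.6] 7080 [ 0.425 -0.003  0.03 ]
wedge 0.91 [346.6, 164.2] 2148 [ 0.409 -0.172  0.03 ]
```

View pics/w0.png

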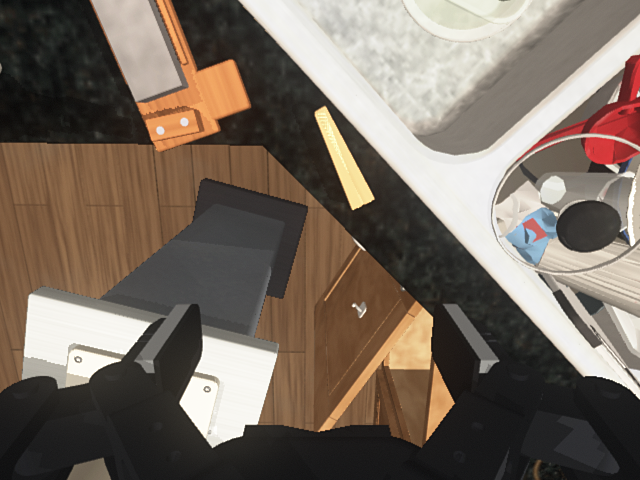

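The wrist view shows the wedge with its thin end at (320,108) and its wide end at (362,205). The holder's block is at (170,125) and the tongue at (225,88). I'll go lower and centre for measuring.

Request:
jog_arm(
  deltas=[
    [[30, -8, 22, 0, 0, 0, 85], [30, -8, 22, 0, 0, 0, 85], [30, -8, 22, 0, 0, 0, 85], [25, -8, 22, 0, 0, 0, 85], [0, 0, 0, 0, 0, 0, 85]],
  ],
)

```text
clock: 2.1
eef_pos: [0.4749, -0.0974, 0.2133]
tool_rot: [0.992, 0.124, 0.001, 0.002]
ft_force: [-0.3, -0.9, -0.3]
grip_width: 0.085
```

Run:
```python
from h import *
o=get_obs();print(o["clock"],o["eef_pos"],o["ft_force"],abs(o["joint_vel"]).max())
save("wrist","w1.png");M=model("wrist",o)
import pickle;pickle.dump((o,M),open("w1.pkl","wb"))
for t in("holder","stone","wedge"):
    for d in masks_of(t,"wrist")[:1]:
        ys,xs=np.nonzero(d["pixels"]);np.save("m_"+t,d["pixels"]);print(t,d["conf"],d["at"],len(xs),ray(M,d["at"],0.03)[0].round(3),cv2.approxPolyDP(cv2.convexHull(np.c_[xs,ys]),3,True)[:,0].tolist())
```

```text
2.1 [ 0.47493876 -0.09743167  0.21331387] [-0.27246714 -0.93303632 -0.33955528] 0.04910557414310665
holder 0.73 [191.3, 207.0] 11466 [0.449 0.005 0.03 ] [[264, 234], [224, 262], [165, 283], [152, 281], [34, 37], [106, 6], [119, 7], [248, 185], [265, 227]]
stone 0.89 [117.1, 140.1] 13824 [0.489 0.071 0.03 ] [[192, 216], [173, 227], [131, 240], [45, 71], [101, 48], [118, 51]]
wedge 0.6 [376.8, 292.1] 2869 [ 0.413 -0.169  0.03 ] [[409, 333], [384, 343], [344, 253], [340, 232], [352, 229], [401, 311]]
```

View pics/w1.png

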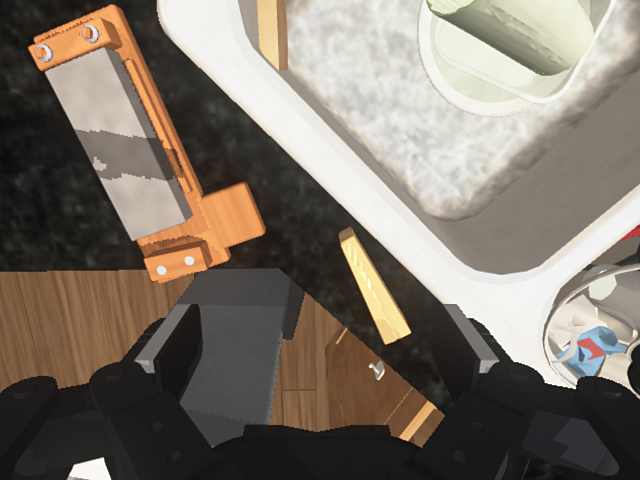

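```bash
cat > fit.py <<'E'
from h import *
from scipy.optimize import minimize
def prism(poly,z0,z1): return np.array([[x,y,z] for x,y in poly for z in(z0,z1)])/1000
WP=[prism([(-55,-10.4),(55,-10.4),(55,10.5-55/8),(-55,10.5+55/8)],0,32)]
SP=[prism([(-25,-70),(25,-70),(25,70),(-25,70)],0,24)]
BL=prism([(-25,20.4+25/8),(25,20.4-25/8),(25,50),(-25,50)],18,40)
HP=[prism([(-36,-172),(36,-172),(36,50),(-36,50)],0,18),prism([(-76,-12),(-36,-12),(-36,38),(-76,38)],0,18),BL]
def pose(P,p,z=0):
    c,s=np.cos(p[2]),np.sin(p[2]); return np.c_[P[:,0]*c-P[:,1]*s+p[0],P[:,0]*s+P[:,1]*c+p[1],P[:,2]+z]
def sil(M,parts,p,z=0,S=4):
    im=np.zeros((480*S,640*S),np.uint8)
    for P in parts:
        h=cv2.convexHull(proj(M,pose(P,p,z)).astype(np.float32))
        cv2.fillConvexPoly(im,np.round((h+.5)*S*16).astype(np.int32),255,shift=4)
    return cv2.resize(im,(640,480),interpolation=cv2.INTER_AREA)/255.
def fit(M,parts,mask,p0,z=0,roi=None):
    roi=np.ones_like(mask,float) if roi is None else roi
    def cost(q):
        a=sil(M,parts,[p0[0]+q[0]/1000,p0[1]+q[1]/1000,p0[2]+q[2]/100],z)
        return 1-(np.minimum(a,mask)*roi).sum()/(np.maximum(a,mask)*roi).sum()
    r=minimize(cost,[0,0,0],method="Nelder-Mead",options=dict(initial_simplex=[[0,0,0],[12,0,0],[0,12,0],[0,0,12]],xatol=.05,fatol=1e-5))
    q=r.x; return np.array([p0[0]+q[0]/1000,p0[1]+q[1]/1000,p0[2]+q[2]/100]),r.fun
E
python3 - <<'E'
from fit import *
import pickle
o,M=pickle.load(open("w1.pkl","rb"));im=cv2.imread("pics/w1.png")
mw,ms,mh=[np.load(f"m_{t}.npy") for t in("wedge","stone","holder")]
# colour masks near net masks
hsv=cv2.cvtColor(im,cv2.COLOR_BGR2HSV)
D=lambda m,k:cv2.dilate(m.astype(np.uint8),np.ones((k,k)))>0
cw=D(mw,15)&(hsv[...,1]>50)&(hsv[...,2]>110)
cw[:, :335]=0
cs=mh|ms; 
print(mw.sum(),cw.sum())
t=ray(M,[345,235],.03)[0];b=ray(M,[396,335],.03)[0];d=t-b;print(t,b,np.linalg.norm(d))
p0=[*(t+b)[:2]/2,np.arctan2(d[1],d[0])]
for m in(mw,cw): print("wedge",fit(M,WP,m.astype(float),p0))
w,_=fit(M,WP,cw.astype(float),p0)
A=ray(M,[266,228],.018)[0];B=ray(M,[248,183],.018)[0];e=A-B;print("tongue",np.linalg.norm(e)) # +y holder
yaw=np.arctan2(e[1],e[0])-np.pi/2
c,s=np.cos(yaw),np.sin(yaw);Rz=np.array([[c,-s],[s,c]])
h0=[*(A[:2]-Rz@[-.076,.038]),yaw]
roi=np.ones((480,640));roi[:75]=0
allm=cv2.morphologyEx((mh|ms).astype(np.uint8),cv2.MORPH_CLOSE,np.ones((5,5))).astype(float)
st=prism([(-25,-140),(25,-140),(25,0),(-25,0)],18,42)
h,fh=fit(M,HP+[st],allm,h0,0,roi);print("holder",h0,h,fh)
c,s=np.cos(h[2]),np.sin(h[2]);Rz=np.array([[c,-s],[s,c]])
s0=[*(h[:2]+Rz@[0,-.07]),h[2]]
sf,fs=fit(M,SP,ms.astype(float),s0,.018);print("stone",sf,fs,"in holder",Rz.T@(sf[:2]-h[:2])*1000,np.degrees(sf[2]-h[2]))
pickle.dump((w,h,sf),open("poses.pkl","wb"))
v=im.copy()
def draw(P,p,z,col):
    q=np.round(proj(M,pose(P,p,z))*8*1).astype(int)
    n=len(P)//2
    for i in range(n):
        j=(i+1)%n
        for a,b in((2*i,2*j),(2*i+1,2*j+1),(2*i,2*i+1)): cv2.line(v,tuple(map(int,q[a])),tuple(map(int,q[b])),col,1,cv2.LINE_AA,3)
for P in HP: draw(P,h,0,(255,0,0))
draw(SP[0],sf,.018,(0,255,0));draw(WP[0],w,0,(0,0,255))
cv2.imwrite("pics/ov1.png",cv2.resize(v[0:360,20:440],None,fx=1.66,fy=1.66,interpolation=cv2.INTER_CUBIC))
E
```

```text
2869 2888
[ 0.45742805 -0.1273702   0.03      ] [ 0.37534168 -0.19941468  0.03      ] 0.1092180304848819
wedge (array([ 0.4138005 , -0.16552962,  0.78139368]), np.float64(0.055932796186429656))
wedge (array([ 0.41376875, -0.16524229,  0.7852424 ]), np.float64(0.05512571285474921))
tongue 0.04245141327333124
holder [np.float64(0.4330241543477692), np.float64(0.024910652892504617), np.float64(-4.1279182088039)] [ 0.4264297   0.02588787 -4.12392424] 0.03722319374995464
stone [ 0.48310937  0.06369799 -4.11820416] 0.02251266983779665 in holder [-1.17855391e-02 -6.81336151e+01] 0.32773596999936383
```

View pics/ov1.png

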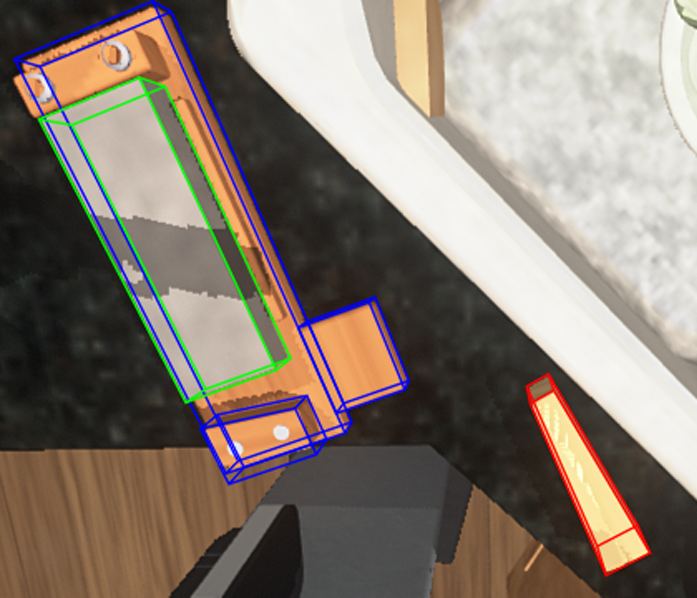

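The overlay agrees with the image: the wedge (red), stone (green) and holder (blue) outlines sit within about 1–2 mm. The gap at the mouth comes out at about 21.6 mm, inside the stated 20–25 mm. Next is a turn and hover over the wedge, with the jaws partly open to clear the sink rim.

Request:
jog_arm(
  deltas=[
    [[0, 0, 15, 0, 0, -6.8, 60], [0, 0, 15, 0, 0, -6.8, 40], [0, 0, 15, 0, 0, -6.8, 40], [0, 0, 15, 0, 0, -6.8, 40], [0, 0, 0, 0, 0, 0, 40]],
  ],
)

```text
clock: 2.8
eef_pos: [0.4755, -0.1051, 0.1637]
tool_rot: [0.934, 0.357, 0.009, 0.008]
ft_force: [0.6, 0.3, 0.2]
grip_width: 0.0402
```

Request:
jog_arm(
  deltas=[
    [[-30, 3, 12, 0, 0, 0, 40], [-30, 3, 12, 0, 0, 0, 40], [-30, 3, 12, 0, 0, 0, 40], [-20, 1, 0, 0, 0, 0, 40], [0, 0, 0, 0, 0, 0, 40]],
  ],
)

```text
clock: 3.3
eef_pos: [0.4009, -0.1923, 0.1338]
tool_rot: [0.937, 0.349, 0.014, 0.013]
ft_force: [-0.4, -0.4, -0.2]
grip_width: 0.0402
```

```bash
cat > wl.py <<'E'
from fit import *
import sys,pickle
G=np.array([-20,1.3])
o=get_obs();print(o["clock"],o["eef_pos"].round(4),o["grip_width"])
M=model("wrist",o);im=save("wrist",sys.argv[1])
w,h,s=pickle.load(open("poses.pkl","rb"))
d=masks_of("wedge","wrist")[0];m=d["pixels"].astype(float);ys,xs=np.nonzero(d["pixels"]);print(d["conf"],d["at"],len(xs),ys.max())
roi=np.ones((480,640))
if len(sys.argv)>2: roi[int(sys.argv[2]):]=0
w,f=fit(M,WP,m,w,0,roi);print("wedge",w,f)
pickle.dump((w,h,s),open("poses2.pkl","wb"))
x=R.from_quat(o["tool_rot"]).as_matrix();print(x.round(3).tolist());yaw=np.arctan2(x[1,0],x[0,0])
c,sn=np.cos(w[2]),np.sin(w[2]);g=w[:2]+np.array([[c,-sn],[sn,c]])@G/1000
e=np.r_[g,.005]-o["eef_pos"];print("goal",g,"tool delta mm",(x.T@e*1000).round(1),"turn about tool z deg",-(np.degrees(w[2]-yaw)-3.6))
E
python3 wl.py w2.png
```

```text
3.3 [ 0.4009 -0.1923  0.1338] 0.040190481894830724
0.97 [293.6, 204.2] 5630 278
wedge [ 0.41367468 -0.16540988  0.7867708 ] 0.03055214491127356
[[0.757, 0.653, 0.036], [0.654, -0.757, -0.015], [0.017, 0.035, -0.999]]
goal [ 0.39863147 -0.17865344] tool delta mm [  4.9 -16.3 128.4] turn about tool z deg -0.6454450410330366
```

View pics/w2.png

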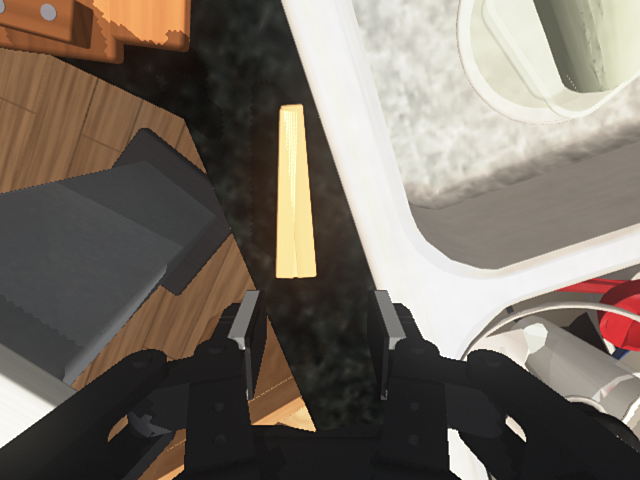

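The wedge stands out cleanly, from (291,104) to (296,278) px, and its refitted pose agrees to 0.3 mm. The tool is tilted 2°, so I'll correct that and descend.

Request:
jog_arm(
  deltas=[
    [[7, -12, 0, 2.0, -1.0, -0.6, 40], [0, 0, 0, 0, 0, 0, 40], [0, 0, 30, 0, 0, 0, 40], [0, 0, 30, 0, 0, 0, 40], [0, 0, 0, 0, 0, 0, 40]],
  ],
)

```text
clock: 3.9
eef_pos: [0.4081, -0.1781, 0.0777]
tool_rot: [0.935, 0.355, 0.006, 0.005]
ft_force: [-0.7, 1.3, 0.3]
grip_width: 0.0401
```

```bash
python3 wl.py w3.png 285
```

```text
3.9 [ 0.4081 -0.1781  0.0777] 0.040055816840887874
0.98 [307.1, 248.3] 8492 340
wedge [ 0.41326539 -0.16560122  0.78806222] 0.019770090621456293
[[0.748, 0.664, 0.016], [0.664, -0.748, -0.005], [0.008, 0.014, -1.0]]
goal [ 0.39823929 -0.17886419] tool delta mm [-8.5 -7.  72.5] turn about tool z deg 0.04799437994369882
```

Request:
jog_arm(
  deltas=[
    [[-8, -6, 0, 0.8, -0.5, 0, 40], [0, 0, 0, 0, 0, 0, 40], [0, 0, 25, 0, 0, 0, 40], [0, 0, 20, 0, 0, 0, 40], [0, 0, 0, 0, 0, 0, 40]],
  ],
)

```text
clock: 4.5
eef_pos: [0.4054, -0.183, 0.0415]
tool_rot: [0.935, 0.355, 0.006, 0.007]
ft_force: [-1.0, 0.5, -0.4]
grip_width: 0.0401
```

```bash
python3 wl.py w4.png 300
```

```text
4.5 [ 0.4054 -0.183   0.0415] 0.04009211301491615
0.69 [300.3, 260.6] 12461 373
wedge [ 0.41329671 -0.16561097  0.7876547 ] 0.022169080557903564
[[0.748, 0.663, 0.016], [0.663, -0.748, -0.009], [0.007, 0.017, -1.0]]
goal [ 0.39826521 -0.17886782] tool delta mm [-2.9 -8.5 36.4] turn about tool z deg 0.030008492783163643
```

Request:
jog_arm(
  deltas=[
    [[-3, -8, 0, 1, -0.4, 0, 40], [0, 0, 0, 0, 0, 0, 40]],
  ],
)

```text
clock: 4.8
eef_pos: [0.4, -0.1799, 0.0452]
tool_rot: [0.935, 0.355, 0.001, 0.002]
ft_force: [-0.5, -0.1, -0.1]
grip_width: 0.0399
```

Request:
jog_arm(
  deltas=[
    [[-1, -2, 14, 0, 0, 0, 40], [0, 0, 14, 0, 0, 0, 40], [0, 0, 10, 0, 0, 0, 40], [0, 0, 0, 0, 0, 0, 40]],
  ],
)

```text
clock: 5.2
eef_pos: [0.4011, -0.1805, 0.0098]
tool_rot: [0.935, 0.355, 0.004, 0.004]
ft_force: [0.6, 0.3, 0.3]
grip_width: 0.0405
```

Request:
jog_arm(
  deltas=[
    [[-1, -3, 4, 0.4, -0.3, 0, 40], [0, 0, 0, 0, 0, 0, 40], [0, 0, 0, 0, 0, 0, 15], [0, 0, 0, 0, 0, 0, 15], [0, 0, 0, 0, 0, 0, 15]],
  ],
)

```text
clock: 5.7
eef_pos: [0.3995, -0.1793, 0.0071]
tool_rot: [0.935, 0.355, 0.001, 0.003]
ft_force: [0.8, 0.5, -1.3]
grip_width: 0.023
```

Request:
jog_arm(
  deltas=[
    [[0, 0, 0, 0, 0, 0, 15], [0, 0, 0, 0, 0, 0, 15], [0, 0, -20, 0, 0, 0, 15], [0, 0, -25, 0, 0, 0, 15], [0, 0, 0, 0, 0, 0, 15]],
  ],
)

```text
clock: 6.2
eef_pos: [0.398, -0.1786, 0.0523]
tool_rot: [0.935, 0.355, -0.0, 0.001]
ft_force: [0.9, -0.7, -0.1]
grip_width: 0.0226
```

```bash
python3 wl.py w5.png 300
```

```text
6.2 [ 0.398  -0.1786  0.0523] 0.022572737808867933
0.97 [318.8, 282.9] 19416 425
wedge [ 0.41243726 -0.16314371  0.72719096] 0.20587424810540367
[[0.748, 0.663, 0.001], [0.663, -0.748, -0.003], [-0.001, 0.003, -1.0]]
goal [ 0.39663215 -0.17546802] tool delta mm [ 1.1 -3.4 47.3] turn about tool z deg 3.48587284708419
```

View pics/w5.png

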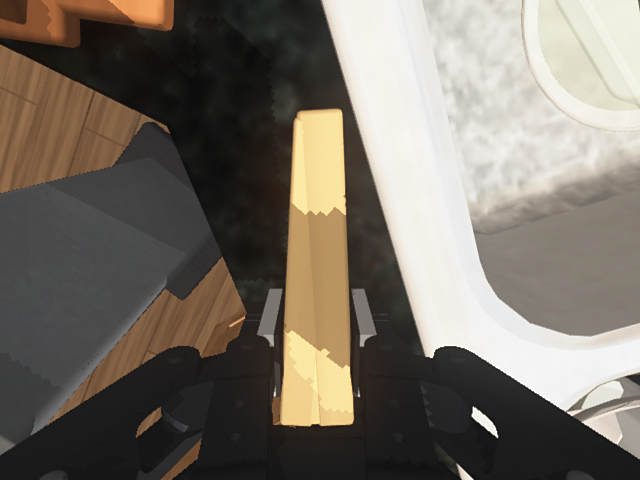

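The wedge is held square at mid-height, and it hangs free. Now I'll fit its pose in the hand and plan the carry.

```bash
cat > plan.py <<'E'
from fit import *
import pickle,sys
o=get_obs();X=R.from_quat(o["tool_rot"]).as_matrix();yaw=np.arctan2(X[1,0],X[0,0])
_,h,s=pickle.load(open("poses.pkl","rb"))
if len(sys.argv)>1:
    zo=float(sys.argv[1]);M=model("wrist",o);camera("wrist")
    d=masks_of("wedge","wrist")[0];roi=np.ones((480,640));roi[290:]=0
    # rear part is covered by the fingers: both ends count, jaw rows do not
    roi[400:]=1
    c0=o["eef_pos"][:2]+X[:2,:2]@[.02,0]
    w,f=fit(M,WP,d["pixels"].astype(float),[*c0,yaw+.06],zo,roi)
    g=X[:2,:2].T@(w[:2]-o["eef_pos"][:2]);da=w[2]-yaw
    print("in hand: origin mm",(g*1000).round(1),"angle deg",np.degrees(da).round(2),f)
    np.save("hand",np.r_[g,da])
g=np.load("hand.npy")
c,sn=np.cos(h[2]),np.sin(h[2]);H=np.array([[c,-sn],[sn,c]])
yt=h[2]-g[2]; T=np.array([[np.cos(yt),np.sin(yt)],[np.sin(yt),-np.cos(yt)]])
for name,P in(("place",(-50,None)),("back",(-110,None))):
    ys=2.1; lo=ys+10.4; hi=20.4+50/8-10.5 # wedge y at X=-50: contact stone / contact block
    y=(lo+hi)/2
    tcp=h[:2]+H@(np.array([P[0],y])/1000)-T@g[:2]
    e=tcp-o["eef_pos"][:2]
    print(name,"y",y,(lo,hi),"tcp",tcp.round(4),"world d",(e*1000).round(1),"tool d if now",(X.T@np.r_[e,0]*1000).round(1),"in final tool axes",(T.T@e*1000).round(1))
dy=(yt-yaw+np.pi)%(2*np.pi)-np.pi
print("turn about tool z",-np.degrees(dy),"tilt rx,ry",np.degrees(-(X.T@[0,0,-1])[1]),np.degrees((X.T@[0,0,-1])[0]),"j",o["joint_pos"].round(2),"z",o["eef_pos"][2],o["ft_force"].round(1),o["clock"])
E
python3 plan.py .0452
```

```text
in hand: origin mm [20. -1.] angle deg 3.19 0.07476833403156502
place y 14.325 (12.5, 16.15) tcp [ 0.4533 -0.0404] world d [ 57.1 137.4] tool d if now [133.9 -64.9  -0.3] in final tool axes [ 89.3 119. ]
back y 14.325 (12.5, 16.15) tcp [ 0.4866 -0.0903] world d [90.5 87.5] tool d if now [125.7  -5.5  -0.4] in final tool axes [ 29.4 122.4]
turn about tool z -78.97601470410925 tilt rx,ry -0.07085899591830015 0.17937198745178395 j [-0.42  0.29 -0.45  0.83 -0.    2.  ] z 0.050055295659224286 [ 0.2 -0.2 -1.1] 6.3
```

Request:
jog_arm(
  deltas=[
    [[0, 0, -25, 0, 0, 0, 15], [0, 0, -25, 0, 0, -7, 15], [0, 0, 0, 0, 0, -8, 15], [0, 0, 0, 0, 0, -8, 15], [0, 0, 0, 0, 0, -8, 15]],
  ],
)

```text
clock: 6.9
eef_pos: [0.3914, -0.1756, 0.0951]
tool_rot: [0.8, 0.6, -0.005, -0.007]
ft_force: [0.1, -1.1, -0.9]
grip_width: 0.0231
```

Request:
jog_arm(
  deltas=[
    [[0, 0, 0, 0, 0, -8, 15], [0, 0, 0, 0, 0, -8, 15], [0, 0, 0, 0, 0, -8, 15], [0, 0, 0, 0, 0, -8, 15], [0, 0, 0, 0, 0, -8, 15]],
  ],
)

```text
clock: 7.4
eef_pos: [0.3875, -0.1738, 0.0891]
tool_rot: [0.534, 0.845, -0.003, -0.014]
ft_force: [-0.3, -1.0, -0.5]
grip_width: 0.0228
```

```bash
python3 plan.py
```

```text
place y 14.325 (12.5, 16.15) tcp [ 0.4533 -0.0404] world d [ 65.8 133.4] tool d if now [ 92.2 116.7  -0.5] in final tool axes [ 81.5 124.5]
back y 14.325 (12.5, 16.15) tcp [ 0.4866 -0.0903] world d [99.1 83.5] tool d if now [ 32.9 125.4  -1.9] in final tool axes [ 21.6 127.8]
turn about tool z -5.10150263571764 tilt rx,ry -1.1583604953974171 -1.1500695011171 j [-0.42  0.24 -0.4   0.96 -0.    0.71] z 0.08914880593058554 [-0.3 -1.  -0.5] 7.4
```

Request:
jog_arm(
  deltas=[
    [[0, 0, 0, -1.1, -1.1, -5.1, 15], [20, 30, 0, 0, 0, 0, 15], [20, 31, 0, 0, 0, 0, 15], [20, 31, 0, 0, 0, 0, 15], [20, 31, 0, 0, 0, 0, 15]],
  ],
)

```text
clock: 7.9
eef_pos: [0.4487, -0.0417, 0.0829]
tool_rot: [0.498, 0.867, -0.002, -0.006]
ft_force: [0.3, 0.8, -1.5]
grip_width: 0.0227
```

Request:
jog_arm(
  deltas=[
    [[0, 0, 0, 0, 0, 0, 15]],
  ],
)

```text
clock: 8.0
eef_pos: [0.4501, -0.0384, 0.0819]
tool_rot: [0.496, 0.868, -0.001, -0.006]
ft_force: [0.6, -1.0, -0.3]
grip_width: 0.0231
```

```bash
python3 plan.py
```

```text
place y 14.325 (12.5, 16.15) tcp [ 0.4533 -0.0404] world d [ 3.2 -1.9] tool d if now [-3.3  1.7 -0. ] in final tool axes [-3.3  1.7]
back y 14.325 (12.5, 16.15) tcp [ 0.4866 -0.0903] world d [ 36.5 -51.9] tool d if now [-63.2   5.1  -0.6] in final tool axes [-63.2   5.1]
turn about tool z 0.009086065105036858 tilt rx,ry -0.4378355434408094 -0.5177266907169231 j [-0.09  0.28 -0.36  0.94  0.    0.95] z 0.0819450366666495 [ 0.6 -1.  -0.3] 8.0
```

Request:
jog_arm(
  deltas=[
    [[-3, 2, 0, -0.4, -0.5, 0, 15], [0, 0, 12, 0, 0, 0, 15], [0, 0, 12, 0, 0, 0, 15], [0, 0, 0, 0, 0, 0, 15]],
  ],
)

```text
clock: 8.4
eef_pos: [0.4506, -0.0415, 0.0542]
tool_rot: [0.496, 0.868, -0.002, -0.002]
ft_force: [-0.7, -0.3, -1.7]
grip_width: 0.0225
```

```bash
python3 plan.py
cat > ov.py <<'E'
from fit import *
import pickle,sys
o=get_obs();M=model("wrist",o);im=camera("wrist")[:,:,::-1]
_,h,s=pickle.load(open("poses.pkl","rb"));mh=masks_of("holder","wrist");ms=masks_of("stone","wrist")
v=im.copy()
def draw(P,p,z,col):
    q=np.round(proj(M,pose(P,p,z))*8).astype(int);n=len(P)//2
    for i in range(n):
        j=(i+1)%n
        for a,b in((2*i,2*j),(2*i+1,2*j+1),(2*i,2*i+1)): cv2.line(v,tuple(map(int,q[a])),tuple(map(int,q[b])),col,1,cv2.LINE_AA,3)
for P in HP[1:]: draw(P,h,0,(255,0,0))
draw(SP[0],s,.018,(0,255,0))
if len(sys.argv)>2:
    X=R.from_quat(o["tool_rot"]).as_matrix();g=np.load("hand.npy");yaw=np.arctan2(X[1,0],X[0,0])
    draw(WP[0],[*(o["eef_pos"][:2]+X[:2,:2]@g[:2]),yaw+g[2]],o["eef_pos"][2]-.0071,(0,0,255))
cv2.imwrite("pics/"+sys.argv[1],v)
E
python3 ov.py w6.png 1
```

```text
place y 14.325 (12.5, 16.15) tcp [ 0.4533 -0.0404] world d [2.7 1.2] tool d if now [-0.4  2.9 -0. ] in final tool axes [-0.4  2.9]
back y 14.325 (12.5, 16.15) tcp [ 0.4866 -0.0903] world d [ 36.  -48.7] tool d if now [-60.3   6.2  -0.1] in final tool axes [-60.3   6.2]
turn about tool z 0.00941373633997879 tilt rx,ry -0.3228232217654079 -0.0774583346656194 j [-0.09  0.32 -0.4   0.86 -0.    0.95] z 0.054223867092378586 [-0.7 -0.3 -1.7] 8.4
```

View pics/w6.png

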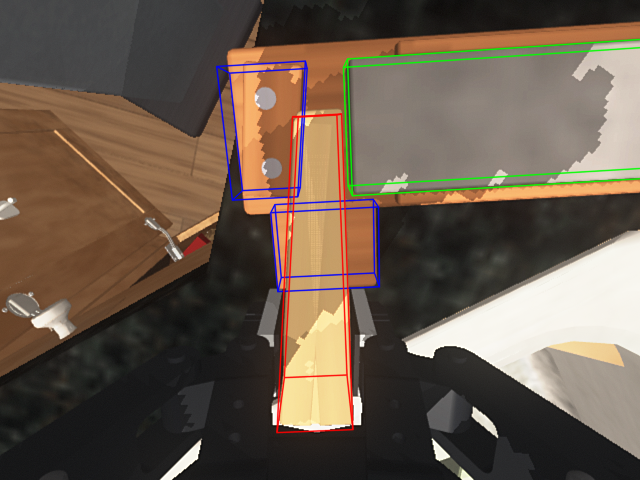

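The thin end (300–341, 110 px) is over the gap between the block (about 305) and the stone (345). The pixel offset to the gap's centre, about 3 mm toward the stone, matches the computed +2.9 mm. Correcting and lowering.

Request:
jog_arm(
  deltas=[
    [[0, 3, 0, -0.3, 0, 0, 15], [0, 0, 0, 0, 0, 0, 15]],
  ],
)

```text
clock: 8.75
eef_pos: [0.4559, -0.0407, 0.0571]
tool_rot: [0.497, 0.868, 0.002, 0.002]
ft_force: [0.2, 0.5, -1.5]
grip_width: 0.0229
```

```bash
python3 plan.py
```

```text
place y 14.325 (12.5, 16.15) tcp [ 0.4533 -0.0404] world d [-2.6  0.3] tool d if now [ 1.5 -2.1 -0. ] in final tool axes [ 1.5 -2.1]
back y 14.325 (12.5, 16.15) tcp [ 0.4866 -0.0903] world d [ 30.7 -49.6] tool d if now [-58.4   1.3   0.1] in final tool axes [-58.4   1.3]
turn about tool z -0.06873629064243035 tilt rx,ry 0.27054556653672507 0.1021681142446125 j [-0.09  0.31 -0.39  0.86  0.    0.95] z 0.057050510844315214 [ 0.2  0.5 -1.5] 8.75
```

Request:
jog_arm(
  deltas=[
    [[1, -2, 8, 0.2, 0.1, 0, 15], [0, 0, 0, 0, 0, 0, 15], [0, 0, 0, 0, 0, 0, 15]],
  ],
)

```text
clock: 9.05
eef_pos: [0.4542, -0.041, 0.0492]
tool_rot: [0.497, 0.868, 0.001, 0.001]
ft_force: [-0.8, 0.3, -1.1]
grip_width: 0.023
```

```bash
python3 plan.py
```

```text
place y 14.325 (12.5, 16.15) tcp [ 0.4533 -0.0404] world d [-0.9  0.6] tool d if now [ 1.  -0.5 -0. ] in final tool axes [ 1.  -0.5]
back y 14.325 (12.5, 16.15) tcp [ 0.4866 -0.0903] world d [ 32.4 -49.3] tool d if now [-58.9   3.    0.1] in final tool axes [-58.9   2.9]
turn about tool z -0.07388399588780724 tilt rx,ry 0.1414273634103515 0.06207445910306596 j [-0.09  0.32 -0.4   0.84  0.    0.95] z 0.049179831449770506 [-0.8  0.3 -1.1] 9.05
```

Within 0.5 mm sideways and level. Lowering slowly.

Request:
jog_arm(
  deltas=[
    [[0.5, -0.5, 8, 0, 0, 0, 15], [0, 0, 0, 0, 0, 0, 15], [0, 0, 8, 0, 0, 0, 15], [0, 0, 0, 0, 0, 0, 15]],
  ],
)

```text
clock: 9.45
eef_pos: [0.4532, -0.0406, 0.0316]
tool_rot: [0.496, 0.868, 0.001, 0.001]
ft_force: [0.5, 0.5, 0.2]
grip_width: 0.0227
```

Request:
jog_arm(
  deltas=[
    [[0, 0, 4, 0, 0, 0, 15], [0, 0, 2, 0, 0, 0, 15], [0, 0, 0, 0, 0, 0, 15]],
  ],
)

```text
clock: 9.75
eef_pos: [0.4533, -0.0406, 0.0248]
tool_rot: [0.496, 0.868, 0.001, 0.001]
ft_force: [0.3, 0.1, 0.6]
grip_width: 0.0226
```

```bash
python3 plan.py
```

```text
place y 14.325 (12.5, 16.15) tcp [ 0.4533 -0.0404] world d [-0.   0.2] tool d if now [0.2 0.1 0. ] in final tool axes [0.2 0.1]
back y 14.325 (12.5, 16.15) tcp [ 0.4866 -0.0903] world d [ 33.3 -49.7] tool d if now [-59.7   3.5   0. ] in final tool axes [-59.7   3.4]
turn about tool z -0.047999057222604204 tilt rx,ry 0.10886067045968041 0.040293185683007146 j [-0.09  0.36 -0.43  0.78  0.    0.95] z 0.024839636711739405 [0.3 0.1 0.6] 9.75
```

Request:
jog_arm(
  deltas=[
    [[0, 0, 0, 0, 0, 0, 45], [0, 0, 0, 0, 0, 0, 45], [0, 0, 0, 0, 0, 0, 45], [0, 0, -20, 0, 0, 0, 45], [0, 0, -30, 0, 0, 0, 45]],
  ],
)

```text
clock: 10.25
eef_pos: [0.4503, -0.0403, 0.0731]
tool_rot: [0.496, 0.868, -0.001, -0.003]
ft_force: [0.6, 0.4, -0.7]
grip_width: 0.0449
```

Request:
jog_arm(
  deltas=[
    [[-20, 0, -25, 0, 0, 0, 45], [-20, 0, -10, 0, 0, 0, 30], [-20, 0, 0, 0, 0, 0, 15], [-15, 0, 0, 0, 0, 0, 0], [0, 0, 0, 0, 0, 0, 0]],
  ],
)

```text
clock: 10.75
eef_pos: [0.4929, -0.1072, 0.1149]
tool_rot: [0.495, 0.869, 0.001, 0.002]
ft_force: [-0.4, 0.4, 0.4]
grip_width: -0.0002
```

```bash
cat > see.py <<'E'
from fit import *
import pickle,sys
o=get_obs();M=model("wrist",o);im=save("wrist",sys.argv[1]);print(o["clock"],o["eef_pos"].round(4),o["ft_force"].round(1))
_,h,s=pickle.load(open("poses.pkl","rb"));c,sn=np.cos(h[2]),np.sin(h[2]);H=np.array([[c,-sn],[sn,c]])
roi=np.ones((480,640))
d=masks_of("wedge","wrist")[0];ys=np.nonzero(d["pixels"])[0];print("conf",d["conf"],"rows",ys.min(),ys.max())
x0=float(sys.argv[2])/1000
w,f=fit(M,WP,d["pixels"].astype(float),[*(h[:2]+H@[x0,.0143]),h[2]],.018)
print("wedge in holder",(H.T@(w[:2]-h[:2])*1000).round(1),np.degrees(w[2]-h[2]).round(2),f)
d=masks_of("stone","wrist")
if d:
    cut=d[0]["pixels"].astype(float);roi=np.ones((480,640));roi[:, -25:]=0
    s2,f=fit(M,SP,cut,s,.018,roi);print("stone in holder",(H.T@(s2[:2]-h[:2])*1000).round(1),np.degrees(s2[2]-h[2]).round(2),f)
X=R.from_quat(o["tool_rot"]).as_matrix();e=o["eef_pos"][:2]-h[:2];print("tcp in holder",(H.T@e*1000).round(1),"tool x in holder deg",np.degrees(np.arctan2(X[1,0],X[0,0])-h[2]).round(2)%360, "tilt",np.degrees(-(X.T@[0,0,-1])[1]).round(2),np.degrees((X.T@[0,0,-1])[0]).round(2))
E
python3 see.py w7.png -50
```

```text
10.75 [ 0.4929 -0.1072  0.1149] [-0.4  0.4  0.4]
conf 0.69 rows 0 177
wedge in holder [-48.1  14.1] 0.12 0.024582074317427205
stone in holder [  0.5 -69.1] 0.36 0.02701935729654814
tcp in holder [-147.6   18.6] tool x in holder deg 356.89 tilt 0.21 0.15
```

View pics/w7.png

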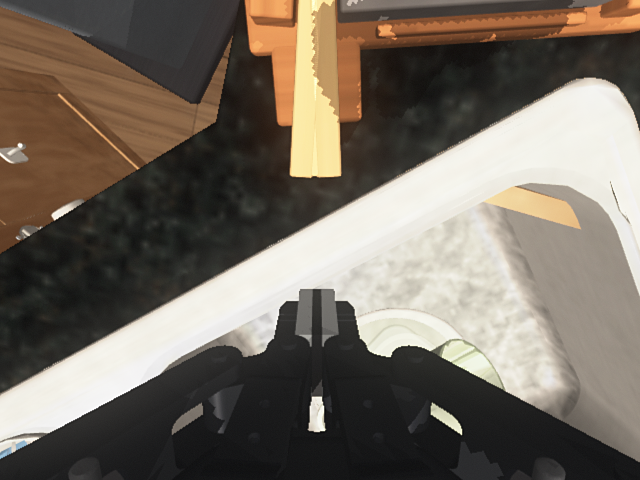

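Released. The wedge lies on the tongue with its thin end in the gap, butt face at about (315,178) px, square to within 0.1° and loose. Next I align behind the butt with the fingers closed.

Request:
jog_arm(
  deltas=[
    [[12, 1, 30, 0.2, 0.1, -3.1, 0], [0, 0, 28, 0, 0, 0, 0], [0, 0, 15, 0, 0, 0, 0], [0, 0, 0, 0, 0, 0, 0], [0, 0, 0, 0, 0, 0, 0]],
  ],
)

```text
clock: 11.4
eef_pos: [0.4821, -0.0901, 0.0383]
tool_rot: [0.468, 0.884, -0.0, -0.004]
ft_force: [0.2, -0.4, 0.8]
grip_width: -0.0002
```

```bash
python3 see.py w8.png -48
```

```text
11.4 [ 0.4821 -0.0901  0.0383] [ 0.2 -0.4  0.8]
conf 0.76 rows 0 266
wedge in holder [-48.   14.2] 0.06 0.02636626657514385
stone in holder [  0.4 -69.5] 0.19 0.007539187420684601
tcp in holder [-127.4   18.1] tool x in holder deg 0.4800000000000182 tilt -0.24 -0.33
```

Request:
jog_arm(
  deltas=[
    [[4, 0, 8, -0.2, -0.3, 0.5, 0], [3, 0, 2, 0, 0, 0, 0], [3, 0, 0, 0, 0, 0, 0], [2, 0, 0, 0, 0, 0, 0], [2, 0, 0, 0, 0, 0, 0]],
  ],
)

```text
clock: 12.05
eef_pos: [0.4789, -0.0794, 0.0332]
tool_rot: [0.472, 0.881, 0.001, 0.005]
ft_force: [-0.1, 0.4, 0.6]
grip_width: -0.0
```

Request:
jog_arm(
  deltas=[
    [[2, 0, 0, 0, 0, 0, 0], [2, 0, 0, 0, 0, 0, 0], [2, 0, 0, 0, 0, 0, 0], [2, 0, 0, 0, 0, 0, 0], [2, 0, 0, 0, 0, 0, 0]],
  ],
)

```text
clock: 12.55
eef_pos: [0.4738, -0.0708, 0.0338]
tool_rot: [0.472, 0.881, 0.001, 0.006]
ft_force: [0.4, -1.1, 0.4]
grip_width: -0.0002
```

Request:
jog_arm(
  deltas=[
    [[2, 0, 0, 0, 0, 0, 0], [2, 0, 0, 0, 0, 0, 0], [2, 0, 0, 0, 0, 0, 0], [2, 0, 0, 0, 0, 0, 0], [2, 0, 0, 0, 0, 0, 0]],
  ],
)

```text
clock: 13.05
eef_pos: [0.468, -0.0619, 0.0338]
tool_rot: [0.472, 0.881, 0.001, 0.006]
ft_force: [0.2, -0.9, 0.1]
grip_width: -0.0001
```

```bash
python3 see.py w9.png -35
```

```text
13.05 [ 0.468  -0.0619  0.0338] [ 0.2 -0.9  0.1]
conf 0.76 rows 0 301
wedge in holder [-28.1  13.5] -0.14 0.046771149725930106
stone in holder [  0.2 -70. ] 0.18 0.00397374554052865
tcp in holder [-96.1  14.1] tool x in holder deg 359.9 tilt 0.49 0.56
```

Request:
jog_arm(
  deltas=[
    [[-3, -2, 5, 0.4, 0.5, 0, 0], [0, 0, 2, 0, 0, 0, 0], [3, 0, 0, 0, 0, 0, 0], [2, 0, 0, 0, 0, 0, 0], [2, 0, 0, 0, 0, 0, 0]],
  ],
)

```text
clock: 13.7
eef_pos: [0.464, -0.06, 0.0259]
tool_rot: [0.473, 0.881, 0.0, 0.0]
ft_force: [0.5, -0.1, 0.2]
grip_width: 0.0003
```

Request:
jog_arm(
  deltas=[
    [[2, 0, 0, 0, 0, 0, 0], [2, 0, 0, 0, 0, 0, 0], [2, 0, 0, 0, 0, 0, 0], [2, 0, 0, 0, 0, 0, 0]],
  ],
)

```text
clock: 14.1
eef_pos: [0.4592, -0.0525, 0.026]
tool_rot: [0.473, 0.881, 0.0, 0.0]
ft_force: [2.0, -0.5, -0.4]
grip_width: -0.0001
```

Request:
jog_arm(
  deltas=[
    [[2, 0, 0, 0, 0, 0, 0], [2, 0, 0, 0, 0, 0, 0], [2, 0, 0, 0, 0, 0, 0], [2, 0, 0, 0, 0, 0, 0]],
  ],
)

```text
clock: 14.5
eef_pos: [0.4564, -0.0457, 0.0268]
tool_rot: [0.473, 0.881, 0.001, 0.002]
ft_force: [1.7, -1.3, -0.3]
grip_width: -0.0001
```

```bash
python3 see.py w10.png -20
```

```text
14.5 [ 0.4564 -0.0457  0.0268] [ 1.7 -1.3 -0.3]
conf 0.9 rows 0 312
wedge in holder [-8.8 11.8] -0.04 0.02672081591891995
stone in holder [ -0.1 -72.3] 0.29 0.019895443741836827
tcp in holder [-76.2  14.8] tool x in holder deg 359.89 tilt 0.21 0.19
```

Request:
jog_arm(
  deltas=[
    [[2, 0, 0, 0, 0, 0, 0], [2, 0, 0, 0, 0, 0, 0], [2, 0, 0, 0, 0, 0, 0]],
  ],
)

```text
clock: 14.95
eef_pos: [0.4543, -0.0419, 0.0272]
tool_rot: [0.473, 0.881, 0.0, 0.004]
ft_force: [2.4, -3.8, -0.7]
grip_width: -0.0004
```

Request:
jog_arm(
  deltas=[
    [[2, 0, 0, 0, 0, 0, 0], [2, 0, 0, 0, 0, 0, 0], [2, 0, 0, 0, 0, 0, 0]],
  ],
)

```text
clock: 15.25
eef_pos: [0.452, -0.0375, 0.0276]
tool_rot: [0.473, 0.881, -0.0, 0.006]
ft_force: [4.4, -4.2, -0.1]
grip_width: -0.0003
```

Request:
jog_arm(
  deltas=[
    [[2, 0, 0, 0, 0, 0, 0], [2, 0, 0, 0, 0, 0, 0], [2, 0, 0, 0, 0, 0, 0]],
  ],
)

```text
clock: 15.55
eef_pos: [0.4516, -0.0365, 0.0284]
tool_rot: [0.474, 0.88, -0.004, 0.011]
ft_force: [4.1, -8.2, -3.4]
grip_width: -0.0001
```

Request:
jog_arm(
  deltas=[
    [[2.5, 0, 0, 0, 0, 0, 0], [2.5, 0, 0, 0, 0, 0, 0], [2.5, 0, 0, 0, 0, 0, 0]],
  ],
)

```text
clock: 15.85
eef_pos: [0.4516, -0.0366, 0.0292]
tool_rot: [0.476, 0.879, -0.009, 0.018]
ft_force: [5.3, -8.4, -2.2]
grip_width: -0.0001
```

Request:
jog_arm(
  deltas=[
    [[3, 0, 0, 0.3, 0.7, 0, 0], [3, 0, 0, 0, 0.5, 0, 0], [3, 0, 0, 0, 0, 0, 0]],
  ],
)

```text
clock: 16.15
eef_pos: [0.4513, -0.0364, 0.0299]
tool_rot: [0.478, 0.878, -0.012, 0.016]
ft_force: [6.2, -11.2, -3.8]
grip_width: -0.0001
```

Request:
jog_arm(
  deltas=[
    [[3, 0, 1, 0, 1, 0, 0], [3, 0, 1, 0, 1, 0, 0], [3, 0, 1, 0, 1, 0, 0], [3.5, 0, 1, 0, 1, 0, 0]],
  ],
)

```text
clock: 16.55
eef_pos: [0.4511, -0.0359, 0.0289]
tool_rot: [0.481, 0.877, -0.002, -0.004]
ft_force: [4.8, -11.6, 2.0]
grip_width: -0.0002
```

Request:
jog_arm(
  deltas=[
    [[3.5, 0, 1, 0, 1, 0, 0], [3.5, 0, 1, 0, 1, 0, 0], [3.5, 0, 1, 0, 1, 0, 0]],
  ],
)

```text
clock: 16.85
eef_pos: [0.451, -0.0357, 0.0286]
tool_rot: [0.484, 0.875, 0.004, -0.017]
ft_force: [4.6, -11.8, 1.9]
grip_width: 0.0001
```

```bash
python3 see.py w11.png 5
```

```text
16.85 [ 0.451  -0.0357  0.0286] [  4.6 -11.8   1.9]
conf 0.93 rows 0 309
wedge in holder [ 1.7 10.5] 0.27 0.016105838314260157
stone in holder [-37.1 -44.2] -7.09 0.8125582976838652
tcp in holder [-64.9  13.8] tool x in holder deg 358.43 tilt -0.54 -1.96
```

Request:
jog_arm(
  deltas=[
    [[4.5, 0, 0.5, 0, -0.5, -0.5, 0], [4.5, 0, 0.5, 0, 0, -0.5, 0], [4.5, 0, 0.5, 0, 0, 0, 0]],
  ],
)

```text
clock: 17.3
eef_pos: [0.4511, -0.0358, 0.0293]
tool_rot: [0.479, 0.878, -0.006, -0.001]
ft_force: [7.3, -14.4, -3.3]
grip_width: 0.0003
```

Request:
jog_arm(
  deltas=[
    [[5, 0, 0.5, 0, 0.3, 0, 0], [5, 0, 0.5, 0, 0.3, 0, 0], [5, 0, 0.5, 0, 0.3, 0, 0], [5, 0, 0.5, 0, 0.3, 0, 0]],
  ],
)

```text
clock: 17.7
eef_pos: [0.451, -0.0361, 0.0296]
tool_rot: [0.484, 0.875, -0.014, 0.009]
ft_force: [6.8, -15.7, -3.2]
grip_width: 0.0001
```

It stands still at about 17 N along the drive axis. Backing off and checking.

Request:
jog_arm(
  deltas=[
    [[5, 0, 0.5, 0, 0.5, 0, 0], [5, 0, 0.5, 0, 0.5, 0, 0], [5, 0, 0.5, 0, 0.5, 0, 0], [0, 0, 0, 0, 0, 0, 0]],
  ],
)

```text
clock: 18.1
eef_pos: [0.4509, -0.0369, 0.0298]
tool_rot: [0.488, 0.872, -0.018, 0.012]
ft_force: [-0.1, 0.5, -0.8]
grip_width: 0.0
```

Request:
jog_arm(
  deltas=[
    [[-10, 0, 0, 0, 0, 0, 0], [-15, 0, 0, 0, 0, 0, 0], [-15, 0, -30, 0, 0, 0, 0], [-10, 0, -40, 0, 0, 0, 0], [0, 0, -40, 0, 0, 0, 0]],
  ],
)

```text
clock: 18.6
eef_pos: [0.4689, -0.0749, 0.1363]
tool_rot: [0.487, 0.873, -0.02, -0.002]
ft_force: [1.0, 0.5, -1.1]
grip_width: -0.0001
```

Request:
jog_arm(
  deltas=[
    [[25, 15, -40, 0, 0, 0, 0], [30, 20, -30, 0, 0, 0, 0], [0, 0, 0, 0, 0, 0, 0]],
  ],
)

```text
clock: 18.9
eef_pos: [0.4741, -0.0075, 0.2115]
tool_rot: [0.489, 0.872, -0.017, -0.0]
ft_force: [0.4, -0.2, 0.0]
grip_width: -0.0002
```

```bash
python3 see.py w12.png 2
```

```text
18.9 [ 0.4741 -0.0075  0.2115] [ 0.4 -0.2  0. ]
conf 0.92 rows 62 212
wedge in holder [ 1.8 10.4] -0.43 0.057803646474968495
stone in holder [  0.9 -69.7] -0.35 0.019915722336076636
tcp in holder [-54.2 -21.1] tool x in holder deg 357.77 tilt -1.74 0.93
```

View pics/w12.png

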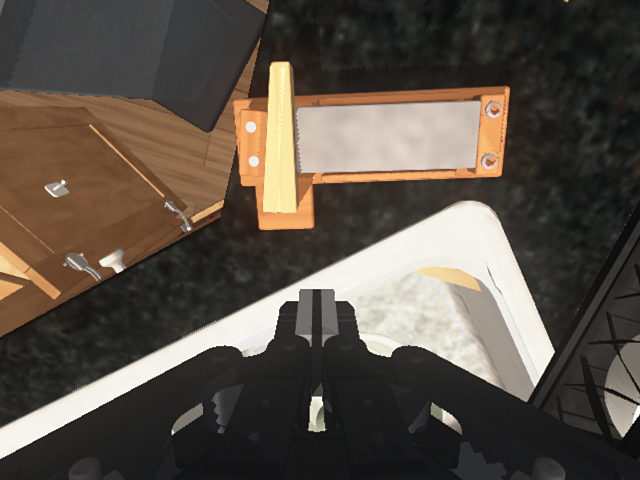

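The stone's far end is flush against the heel bar at (479,135) px. The wedge lies tight between the block and the stone, with its tip at about 57 mm, and it did not spring back. The mug, tin and jar were never approached. Handing in.

```bash
python3 -c "
from workcell import *
o=get_obs();print(o['clock'],o['ft_force']);print(job_done())"
```

```text
19.05 [ 0.21467564 -0.42844488  0.37682996]
the job is handed in; nothing more can be done
None
```

The stone is locked in its holder and the job is handed in at 19 s. No verdict is reported, so what follows rests on my own checks.

I laid the wedge on the tongue, thin end in the gap, and let go. I then pressed its wide end with closed fingers, raising the force to about 17 N. It had stood still from about 12 N on, moving no more than a few tenths of a millimetre at the higher force. After that I backed off and lifted clear.

**Final position:** the last picture shows the wedge tip about 57 mm along the holder's x axis, within the expected 25–65 mm. It was in the same place before and after I let go, to about 0.1 mm. The stone is flush against the heel bar. The wrist force was about zero, so the robot was touching nothing.

**Checks that disagreed:**
- **During pressing:** one stone fit failed because the stone was cut off at the edge of the picture.
- **At the end:** the last stone fit put its y at -69.7 mm, although the wedge position implies about -70.7 mm. That is within the 2 mm calibration error.
- **Tool tilt:** the tool leaned 1–3° under load while pressing, and the wedge stayed aligned to within 0.5°.

I did not go near the mug, tin or jar.

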